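Clear the glaze carousel and hold the knobbed jar at the front

ROBOT

A 7-joint arm with a two-finger parallel gripper is mounted at the origin on the work surface. World frame = base frame: x ahead of the robot, y to its left, z up, the work surface at z = 0. Lengths are in mm, angles in rad, forces in N, time in s.
With the tool pointing down it reaches from about 425 to 825 mm from the base axis. Payload 3.6 kg.
Tool frame: the origin (TCP) lies midway between the tips of the shut fingers; the grasp point (between the pads) lies 19 mm behind it (ctrl.grasp_offset is the distance from the TCP to the grasp point, in mm); z points along the fingers, y is the direction in which the jaws open and shut (so a half turn about z gives the same grasp; the last joint's range is limited). The gripper opens to 93 mm and grips with 3 to 60 N. Pads are 15 mm wide; open, the fingers measure 128 mm over their backs; the gripper's body (75 mm by 188 mm) begins 65 mm behind the grasp point.
Start: joints at [1.272, 0.615, -0.013, 1.423, 0.008, 1.103, -0.04], TCP at [174.516, -626.101, 180.04] pointing down, gripper open.
Joint ranges: [-3.12, 3.12], [-0.3, 2.06], [-1.34, 1.32], [0.26, 2.42], [-1.36, 4.5], [0.01, 1.98], [-2.84, 2.84]. Speed limits (rad/s): [2.79, 2.79, 3.14, 3.14, 3.14, 3.14, 3.14].

INTERFACE

Orientations are given as [roll, pitch, yaw] about the fixed x, y, z axes, in that order (R = Rz(yaw) Ry(pitch) Rx(roll)).
In Python, from station import ctrl gives the robot as it stands.
- The arm moves only by the tool drive_tool, never from a script. Its argument "commands" is a list of rows, each an object with "dp": the shift along the tool's x, y, z in cm, a list of three; "roll": the turn about the tool's z in degrees. A call has 1 to 12 rows; each row is the pose to reach, as a shift and turn from the pose commanded when the call began, along the tool's axes at that moment; what a row does not reach only later rows make up. A row lasts 1/12 s, in which the tool goes at most 41.7 mm and 7.16 degrees, less where a joint would pass 70% of its speed; a pose out of reach is approached as far as the arm can. A call with a gripper value outside its range is refused whole. "gripper" is the opening, from 0 (shut) to 1 (fully open), set as the call begins (left out, the last holds). The fingers move at their own pace and stop on an object; "newtons" is the grip in N (left out, the last holds). Time passes only in rows, so rows that repeat a pose let the fingers close. It gives the time, the measured TCP pose, the force and the opening at its end, in the units of the state.
- ctrl.observe(): the state, without advancing time (a new reading comes with each control period).
- ctrl.camera(name): name is "scene" or "top" or "wrist"; returns the picture (384x512x3 uint8, red, green, blue); there is no depth.
- ctrl.camera_params(name): a dict with "fx", "fy", "cx", "cy" (pixels), "k1" (the pictures are not rectified: a ray, as slopes to the right and down, at radius r is drawn at 1 + k1 r^2 times it, then the intrinsics apply), "R" (3x3) and "t" (3): a world point X has camera coordinates R X + t. Camera axes: x right, y down, z forward; pixel columns grow to the right and rows downward; lengths in mm; the calibration is good to about 2 mm. A picture is of the moment at which its call begins: read the wrist's pose just before it. camera_params takes no time and is no camera call; for the wrist camera it gives the pose at the moment of the call.
- ctrl.job_done(): hands the job in, once; it reports no verdict.
The state is a dict: "time_s": time; "qpos": joint angles; "qd": joint speeds; "effort": joint torques, N m; "position": TCP position; "tool_rot": TCP orientation; "contact_force": force on the tool from outside, world axes, zero at the start; "moment": the same for the moment, N m; "gripper_width": opening from 0.0 (shut) to 1.0 (fully open).
Only numpy, scipy, OpenCV 4.12 (cv2) and the standard library are available. Lean on these libraries where they do the work, as an engineer would, in place of code of your own. Each camera call takes 0.05 s, during which the arm holds its last target. There are 200 camera calls.

TASK

Get the glaze carousel ready for the potter: first take the pail off the turntable and hang it by its handle over both prongs of the hook stand, letting go of it. Then take the jar with the knob on its lid by that knob, turn the turntable until this jar is squarely at the pointer at the carousel's front, and finish while still gripping the knob, holding the turntable still. Leave the other things on the bench where they are.

Things in the scene. Friction and masses are not known exactly. Their poses are not given: they have to be found in the camera images.
- carousel: fixed white base of the glaze carousel; origin on the bench on the turning axis. Its -x axis points to its front, where a bar comes out from under the turntable and ends in an upright steel pointer block (24 wide, 37 tall, 160 to 182 mm from the axis). Carousel and stand may be on either side of the bench, yawed up to 0.4 rad
- front (a point): fixed point in line with the pointer, 105 mm from the axis and 143 mm above the bench: where the middle of the knob is when the knobbed jar is at the front
- turntable: grey turntable, 294 across, top 35 mm above the bench, with its jars; origin on the bench on its axis. The knobbed jar stands at its -x, so its yaw equals the carousel's when that jar is exactly at the pointer. No stops within a turn either way; starts 1 rad or more from the front; about 0.6 N at the knob turns it (more when faster); stops when not pushed
- knob (a point): middle of the only knob: upright, round, wooden, 22 mm thick, 125 to 161 mm above the bench (this point 143), on the lid (62 across) of one of the five white jars, 66 across. The others' flat lids end 113 mm up. All are fixed to the turntable, lids too, evenly spaced, 105 mm from its axis. The round knob can turn between the fingers as it is led round
- pail: small aluminium pail, 0.14 to 0.28 kg, 90 across the rim, 68 across the foot, 62 tall, with a stiff upright handle; stands near the middle of the turntable among the jars. Origin at the centre of its underside, z up; the handle's top bar runs along its y axis
- pail_grip (a point): middle of the wooden grip on the handle's top bar, 135 mm above the pail's underside; grip 16 mm thick, 46 mm long along the pail's y. Beyond it the bar is bare wire, 8 mm thick, bent down 65 mm to each side: inner width 122 mm. 69 mm are free between the pail's rim and the wire's underside
- stand: fixed steel hook stand, base 190 x 130 x 12; origin on the bench below the place where the handle rests. Post 84 to 106 mm behind it along +x, top 190 mm up. From there two round prongs, 10 mm thick, run in -x, 42 mm to either side (top 186 mm up), ending 30 to 43 mm before the origin in upturned tips, 204 mm up at the top. The space above is free
- hook_seat (a point): place of the middle of the handle's bar when hung: halfway between the prongs, 190 mm above the bench; the bar lies across both prongs (pail's y along the stand's y, either way round), the grip between them. The prongs enter between the pail's rim and bar when it comes in level along the stand's +x
- jug: bystander: clear plastic measuring jug with a handle, 110 across, 130 mm tall; origin at its underside
- bowl: bystander: terracotta bowl, 120 across, 50 mm tall; origin at its underside
- beaker: bystander: small terracotta cup, 56 across, 70 mm tall, near the robot between carousel and stand; origin at its underside
- vase: bystander: small waisted terracotta vase, 66 across the foot, 75 mm tall, behind the gap between carousel and stand; origin at its underside
- brush: bystander: glaze brush lying flat; origin at its underside
- ruler: bystander: aluminium ruler lying flat, 160 x 28 x 5 mm; origin at its underside
- rib: bystander: wooden shaping rib lying flat, 90 x 50 x 8 mm; origin at its underside
Not all that is in view belongs to the job. What is shaped like the pail but green or yellow is not meant.

How it is judged (in metres and radians):
On the way, in this order (a step that is already met when the one before it is completed fails the run):
1. the pail hangs by its handle on the stand's prongs, let go (height (world z) of pail between 0.04 and 0.075 m and horizontal distance between pail and hook_seat below 0.07 m and angle between pail's own z axis and vertical below 0.3 rad and contact force between pail and stand above 0.4 N and contact force between pail and the arm below 0.1 N and contact force between pail and the fingers below 0.1 N and linear speed of pail below 0.06 m/s), for 0.3 s.
2. the knobbed jar is at the pointer, still, and held by its knob (horizontal distance between knob and front below 0.015 m and angular speed of turntable below 0.06 rad/s and contact force between the fingers and turntable above 1.5 N and distance between the grasp point and knob below 0.035 m), for 0.2 s.
At the end, for the whole second after the job is handed in: Pail on the prongs: underside 40-75 mm up, within 70 mm of the seat, tilt under 0.3 rad, under 0.06 m/s, stand carrying over 0.4 N, robot not touching it; knob within 15 mm of the front point, turntable under 0.06 rad/s, grasp within 35 mm of the knob, fingers pressing over 1.5 N (all of step 1 and all of step 2); the arm keeps its last pose, push and grip.
It fails at once if another thing on the bench is shifted by more than 40 mm (distance of any of jug, bowl, beaker, vase, brush, ruler, rib from where it was at the start of the episode above 0.04 m).
It also fails if it takes over 64 s, if anything falls off the work surface, if the arm or the gripper's body presses on something with over 40 N, if the wrist force passes 120 N, or if a joint passes its speed limit or range.

## Working session

There is one attempt and no reset: what is moved stays moved. The work goes in short steps, Python scripts to look and compute and a tool call to move; the robot and the scene stay as the last step left them, time stands still between calls to the robot, and variables do not carry over. Pictures are saved under pics/ and viewed, about 8 in all and at most 12, crops included, and the job is handed in when it is done.

Besides the shell and the picture viewer there is one more tool, called after "Request:" as name(argument=value, ...) on one line, values as JSON. drive_tool: Moves the arm, as the interface text tells. Its arguments: {"type":"object","properties":{"commands":{"type":"array","items":{"type":"object","properties":{"dp":{"type":"array","items":{"type":"number"}},"roll":{"type":"number"}}}},"gripper":{"type":"number"},"newtons":{"type":"number"}},"required":["commands"]}

```bash
mkdir -p pics; cat > h.py <<'E'
from station import ctrl
import numpy as np, cv2
def snap(n,f):
    p=ctrl.camera_params(n); im=np.array(ctrl.camera(n)); cv2.imwrite('pics/%s.png'%f,im[:,:,::-1]); np.save('pics/%s.npy'%f,p,allow_pickle=True); return im,p
def load(f): return cv2.imread('pics/%s.png'%f)[:,:,::-1], np.load('pics/%s.npy'%f,allow_pickle=True).item()
def ray(p,u,v):
    K=np.array([[p['fx'],0,p['cx']],[0,p['fy'],p['cy']],[0,0,1.]])
    x,y=cv2.undistortPoints(np.array([[[u,v]]],float),K,np.array([p['k1'],0,0,0,0.]))[0,0]
    # cv2 convention: xd=x(1+k1 r2)
    R=np.array(p['R']);t=np.array(p['t']); d=R.T@np.array([x,y,1]); return -R.T@t, d/np.linalg.norm(d)
def onz(p,u,v,z):
    c,d=ray(p,u,v); return c+d*(z-c[2])/d[2]
def proj(p,X):
    c=np.array(p['R'])@np.array(X,float)+np.array(p['t']); x=c[:2]/c[2]; x=x*(1+p['k1']*(x@x)); return np.array([p['fx']*x[0]+p['cx'],p['fy']*x[1]+p['cy']])
def tri(*L):
    A=np.zeros((3,3));b=np.zeros(3);rs=[ray(*l) for l in L]
    for c,d in rs: M=np.eye(3)-np.outer(d,d);A+=M;b+=M@c
    X=np.linalg.solve(A,b); return X,[np.linalg.norm((np.eye(3)-np.outer(d,d))@(X-c)) for c,d in rs]
def st():
    s=ctrl.observe(); print({k:np.round(s[k],3).tolist() for k in s if k!='effort'}); return s
E
python3 - <<'E'
from h import *
st()
a,p=snap('scene','s0'); b,q=snap('top','t0')
for r in(p,q): print((-np.array(r['R']).T@r['t']).round(), r['fx'],r['k1'])
E
```

```text
{'time_s': 0.0, 'qpos': [1.272, 0.616, -0.013, 1.425, 0.008, 1.103, -0.04], 'qd': [-0.001, 0.0, -0.002, -0.001, 0.0, -0.001, 0.001], 'position': [174.259, -625.306, 178.925], 'tool_rot': [-3.139, 0.0, 0.272], 'contact_force': [-0.103, 0.916, 0.385], 'moment': [0.011, 0.017, -0.008], 'gripper_width': 1.002}
[1182.  568.  914.] 356.80451129602585 0.0016973372790762156
[ 465.   13. 1426.] 357.48256250738285 -0.046820770625776144
```

View pics/t0.png

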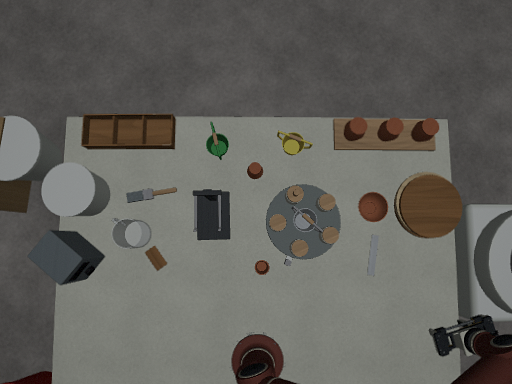

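View pics/s0.png

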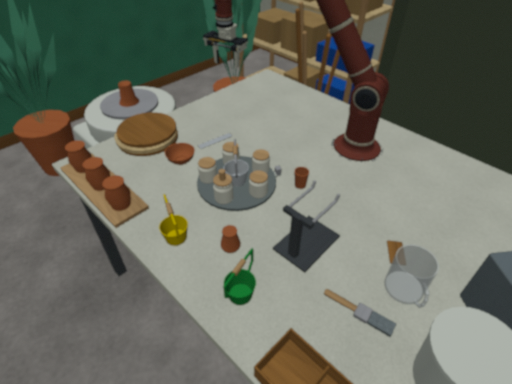

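The top view has the carousel at about (303,221), the pail in its middle, the pointer at about (288,261), and the stand at about (212,215) with its post at the top. The knob looks to be at about (295,194). I'll enlarge both views.

```bash
python3 - <<'E'
from h import *
t,q=load('t0');s,p=load('s0')
a=cv2.resize(t[175:275,180:350],None,fx=4.7,fy=3,interpolation=3)
a=cv2.resize(t[175:275,185:350],(660,400),interpolation=3)
b=cv2.resize(s[130:210,190:350],(400,200),interpolation=3)
c=cv2.resize(s[135:215,190:285],(0,0),fx=4,fy=4,interpolation=3) if 0 else None
cv2.imwrite('pics/c1.png',a[:,:,::-1])
b=cv2.resize(s[130:270,190:350],(640,560),interpolation=3)
cv2.imwrite('pics/c2.png',b[:,:,::-1])
E
```

```text
(no output)
```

View pics/c1.png

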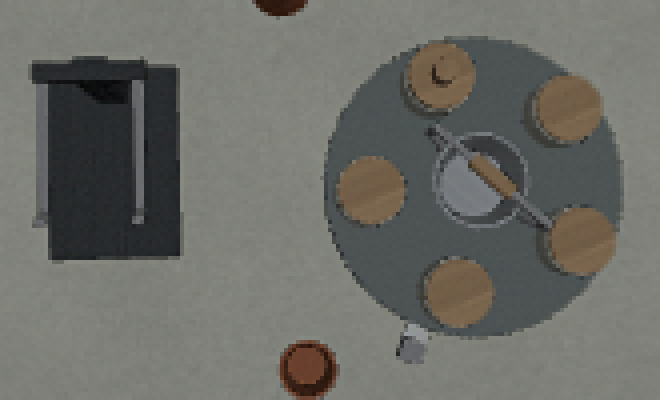

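View pics/c2.png

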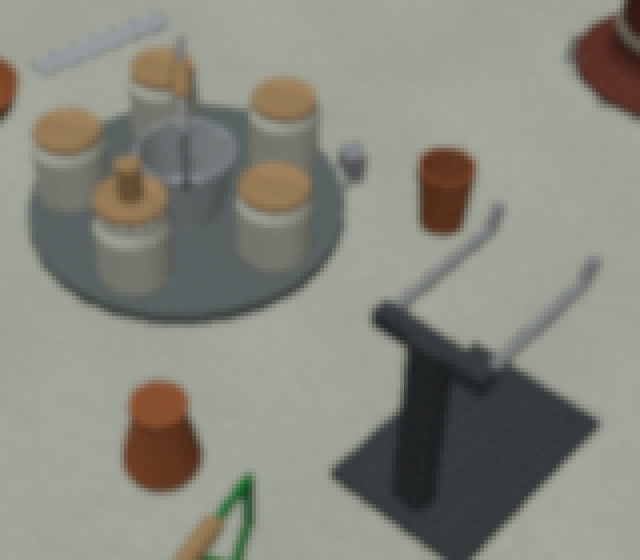

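The top crop shows the grip at about (494,176), the knob at (441,72), prong tips at (41,222) and (138,219), and the pointer at (411,349). In the scene crop the grip is at (182,78), the knob top at (128,160), the tips at (592,265) and (497,212), and the pointer at (351,150). Next I triangulate these.

```bash
python3 - <<'E'
from h import *
t,q=load('t0');s,p=load('s0')
T=lambda u,v:(q,185+(u+.5)/4-.5,175+(v+.5)/4-.5)
S=lambda u,v:(p,190+(u+.5)/4-.5,130+(v+.5)/4-.5)
for n,a,b in[('grip',(494,176),(182,78)),('knobtop',(441,72),(128,162)),('tipL',(41,222),(592,265)),('tipR',(138,219),(497,212)),('pointer',(411,345),(351,147)),('baseL',(41,80),(500,362)),('baseR',(138,78),(402,303))]:
    X,r=tri(T(*a),S(*b));print(n,X.round(1),np.round(r,1))
print('wire ends z170',onz(*T(432,131),160).round(1),onz(*T(547,222),160).round(1))
# pail rim
print('rim', onz(*T(481,180),97).round(1))
im=t.astype(int)
# turntable: gray-blueish; lids
hsv=cv2.cvtColor(t,cv2.COLOR_RGB2HSV)
print(hsv[230,303],hsv[221,270],hsv[270,230])
# lids by orange mask
m=cv2.inRange(hsv,(5,70,90),(20,200,255)); m[:175]=0;m[275:]=0;m[:,:262]=0;m[:,345:]=0
n,l,stt,c=cv2.connectedComponentsWithStats(m)
C=[]
for i in range(1,n):
    if stt[i,4]>60:
        X=onz(q,c[i][0],c[i][1],113);C.append(X);print(stt[i],X.round(1))
C=np.array(C)[:,:2]
A=np.c_[2*C,np.ones(len(C))];x=np.linalg.lstsq(A,(C**2).sum(1),rcond=None)[0];print('circle',x[:2],np.sqrt(x[2]+x[:2]@x[:2]))
print('ttcenter z35', onz(*T(473,187),35).round(1))
print('basecorners',[onz(*T(*k),12).round(0).tolist() for k in((180,66),(183,258),(49,260))])
E
```

```text
grip [ 538.7 -175.3  177.2] [0.2 0.2]
knobtop [ 633.8 -132.9  165.1] [2.4 2.4]
tipL [496.7 216.5 196.8] [0.1 0.1]
tipR [500.  133.  196.6] [0.5 0.5]
pointer [ 384.7 -113.6   47.2] [0.4 0.4]
baseL [617.5 223.  193.7] [3.9 3.9]
baseR [620.1 138.6 191. ] [3.5 3.5]
wire ends z170 [ 579.8 -123.2  160. ] [ 499.3 -224.8  160. ]
rim [ 539.8 -175.4   97. ]
[90 11 72] [ 16  97 118] [ 39  14 126]
[287 186  17  16 197] [ 636.6 -137.6  113. ]
[319 194  16  16 202] [ 606.7 -255.5  113. ]
[270 214  16  17 212] [529.6 -72.2 113. ]
[323 227  16  16 204] [ 483.8 -266.1  113. ]
[292 240  16  17 214] [ 436.4 -152.7  113. ]
circle [ 538.63453875 -176.3732831 ] 104.89640980643932
ttcenter z35 [ 536.5 -176.3   35. ]
basecorners [[657.0, 112.0, 12.0], [467.0, 107.0, 12.0], [464.0, 238.0, 12.0]]
```

```bash
cat >> h.py <<'E'
def go(X,yaw):
    s=ctrl.observe(); P=np.array(s['position']); y0=s['tool_rot'][2]; d=np.array(X)-P
    c,n=np.cos(y0),np.sin(y0); w=(yaw-y0+np.pi)%(2*np.pi)-np.pi
    print('dp cm',np.round([(d[0]*c+d[1]*n)/10,(d[0]*n-d[1]*c)/10,-d[2]/10],2),'roll',round(-np.degrees(w),1))
E
python3 -c "
from h import *
go((539,-175.5,290),0.901)"
```

```text
dp cm [ 47.21 -33.54 -11.1 ] roll -36.0
```

Request:
drive_tool(commands=[{"dp":[1,-0.7,-3],"roll":-2},{"dp":[3,-2.2,-6],"roll":-5},{"dp":[6,-4.3,-9],"roll":-8},{"dp":[9,-6.4,-11],"roll":-11},{"dp":[12,-8.5,-11.1],"roll":-14},{"dp":[15,-10.6,-11.1],"roll":-17},{"dp":[18,-12.8,-11.1],"roll":-20},{"dp":[21,-14.9,-11.1],"roll":-23},{"dp":[24,-17,-11.1],"roll":-26},{"dp":[27,-19.2,-11.1],"roll":-29},{"dp":[30,-21.3,-11.1],"roll":-32},{"dp":[33,-23.4,-11.1],"roll":-36}], gripper=1)

```text
time_s: 1.1
position: [430.1, -310.4, 290.8]
tool_rot: [-3.141, 0.0, 0.903]
contact_force: [0.4, -0.8, -0.4]
gripper_width: 1.006
```

Request:
drive_tool(commands=[{"dp":[0,0,0],"roll":0}])

```text
time_s: 1.18
position: [435.3, -303.0, 291.0]
tool_rot: [-3.141, -0.007, 0.917]
contact_force: [1.5, 0.6, -0.0]
gripper_width: 1.001
```

```bash
python3 -c "
from h import *
st();go((539,-175.5,290),0.901)"
```

```text
{'time_s': 1.183, 'qpos': [0.761, 0.345, -0.271, 1.58, 0.089, 1.23, -0.179], 'qd': [0.057, 0.0, 0.106, -0.001, 0.051, 0.012, 0.012], 'position': [435.291, -302.981, 291.027], 'tool_rot': [-3.141, -0.007, 0.917], 'contact_force': [1.48, 0.634, -0.038], 'moment': [0.001, -0.079, -0.025], 'gripper_width': 1.001}
dp cm [16.43  0.48  0.1 ] roll 0.9
```

```bash
python3 -c "
from h import *
im,p=snap('wrist','w0'); print((-np.array(p['R']).T@p['t']).round(), np.array(p['R'])[2].round(2)); print([proj(p,x).round() for x in((539,-175,170),(635,-135,143),(385,-114,37))])"
```

```text
[ 484. -239.  496.] [-0.17 -0.23 -0.96]
[array([262.,   9.]), array([316., -87.]), array([147.,  73.])]
```

Request:
drive_tool(commands=[{"dp":[3,0.1,0]},{"dp":[6,0.2,0]},{"dp":[9,0.3,0]},{"dp":[12,0.4,0]},{"dp":[14.5,0.4,0]},{"dp":[16,0.5,0]},{"dp":[16.4,0.5,0]},{"dp":[16.4,0.5,0]},{"dp":[16.4,0.5,0]}])

```text
invalid input at $.commands[0]: expected keys dp, roll
```

```bash
python3 -c "
from h import *
st();im,p=snap('wrist','w1'); print((-np.array(p['R']).T@p['t']).round(), np.array(p['R'])[2].round(2)); print([proj(p,x).round() for x in((539,-175,170),(635,-135,143),(385,-114,37))])
a,_=load('w0');cv2.imwrite('pics/w01.png',np.vstack([cv2.resize(x,(400,300)) for x in(a,im)])[:,:,::-1])"
```

```text
{'time_s': 1.233, 'qpos': [0.764, 0.345, -0.266, 1.58, 0.091, 1.23, -0.178], 'qd': [0.057, 0.004, 0.103, -0.004, 0.041, 0.005, 0.0], 'position': [432.428, -307.264, 290.835], 'tool_rot': [-3.141, -0.003, 0.91], 'contact_force': [-0.372, -0.067, 0.82], 'moment': [-0.056, -0.023, 0.015], 'gripper_width': 1.001}
[ 483. -243.  496.] [-0.18 -0.23 -0.96]
[array([260.,   2.]), array([314., -96.]), array([145.,  69.])]
```

View pics/w01.png

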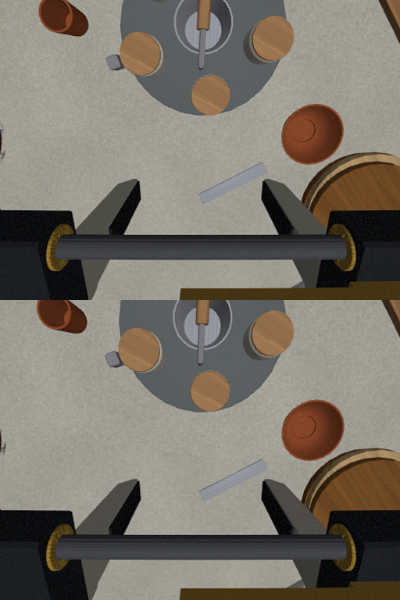

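The wrist views show the grip upright in the picture at about column 203, so the handle lies along the tool's x as planned, and the pointer is at the left. I'll resend the move, since every row needs a roll.

Request:
drive_tool(commands=[{"dp":[2,0,0],"roll":0},{"dp":[5,0,0],"roll":0},{"dp":[8,0.1,0],"roll":0},{"dp":[8,0.1,0],"roll":0},{"dp":[8,0.1,0],"roll":0}])

```text
time_s: 1.7
position: [479.9, -250.2, 290.7]
tool_rot: [-3.141, 0.001, 0.901]
contact_force: [-0.4, -0.5, -0.4]
gripper_width: 1.001
```

```bash
python3 - <<'E'
from h import *
s=st();im,p=snap('wrist','w2')
hsv=cv2.cvtColor(im,cv2.COLOR_RGB2HSV)
m=cv2.inRange(hsv,(5,70,60),(22,220,255)); m[250:]=0
n,l,t,c=cv2.connectedComponentsWithStats(m)
for i in range(1,n):
    if t[i,4]>80:print(t[i],c[i].round(1))
print([proj(p,x).round() for x in((539,-175,170),(635,-135,143),(385,-114,37))])
cv2.imwrite('pics/w2v.png',im[:,:,::-1])
E
```

```text
{'time_s': 1.7, 'qpos': [0.634, 0.365, -0.284, 1.552, 0.106, 1.241, -0.337], 'qd': [0.034, -0.007, 0.053, 0.007, 0.021, 0.003, 0.005], 'position': [479.867, -250.232, 290.653], 'tool_rot': [-3.141, 0.001, 0.901], 'contact_force': [-0.422, -0.508, -0.359], 'moment': [-0.093, -0.01, -0.031], 'gripper_width': 1.001}
[ 165    0   55   49 2270] [192.6  22. ]
[ 275    0   58   33 1474] [302.9  13.7]
[ 472    7   40   99 1852] [499.   48.5]
[  55   55   60   45 1954] [82.3 78.1]
[248  62  17  49 740] [255.9  85.7]
[ 316   81   51   53 2099] [341.1 107.4]
[ 154  103   51   51 1994] [179.3 127.9]
[ 243  152   48   47 1749] [266.1 174.9]
[ 355  176   77   72 4264] [392.7 211.4]
[ 413  228   99   22 1426] [465.4 240.3]
[array([256.,  85.]), array([307.,  -9.]), array([149., 124.])]
```

View pics/w2v.png

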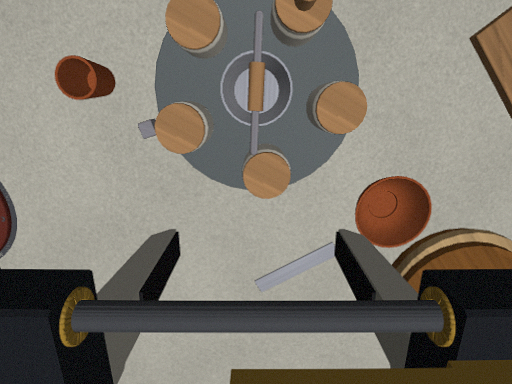

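Prediction and measurement agree: the grip is at (256,86) against a projected (256,85), and the bar leans by about 1.7°. Moving over it, then down.

Request:
drive_tool(commands=[{"dp":[3,0,0],"roll":0},{"dp":[6,0,0],"roll":1},{"dp":[8.5,0,0],"roll":1.5},{"dp":[9.5,0,0],"roll":1.5},{"dp":[9.5,0,1],"roll":1.5},{"dp":[9.5,0,3],"roll":1.5},{"dp":[9.5,0,5.5],"roll":1.5},{"dp":[9.5,0,8],"roll":1.5},{"dp":[9.5,0,10.5],"roll":1.5},{"dp":[9.5,0,12.5],"roll":1.5},{"dp":[9.5,0,13.6],"roll":1.5},{"dp":[9.5,0,14],"roll":1.5}])

```text
time_s: 2.75
position: [535.2, -179.2, 148.1]
tool_rot: [-3.137, 0.005, 0.869]
contact_force: [-0.8, 0.1, 1.1]
gripper_width: 1.001
```

Request:
drive_tool(commands=[{"dp":[0,0,0],"roll":0},{"dp":[0,0,0],"roll":0},{"dp":[0,0,0],"roll":0},{"dp":[0,0,0],"roll":0},{"dp":[0,0,0],"roll":0},{"dp":[0,0,0],"roll":0},{"dp":[0,0,0],"roll":0},{"dp":[0,0,0],"roll":0}], gripper=0, newtons=35)

```text
time_s: 3.42
position: [539.2, -175.6, 151.3]
tool_rot: [3.141, -0.0, 0.874]
contact_force: [-0.6, 0.1, 0.0]
gripper_width: 0.479
```

Request:
drive_tool(commands=[{"dp":[0,0,0],"roll":0},{"dp":[0,0,0],"roll":0},{"dp":[0,0,0],"roll":0},{"dp":[0,0,0],"roll":0},{"dp":[0,0,0],"roll":0},{"dp":[0,0,0],"roll":0},{"dp":[0,0,0],"roll":0},{"dp":[0,0,0],"roll":0}])

```text
time_s: 4.08
position: [539.1, -175.6, 151.0]
tool_rot: [-3.141, -0.0, 0.874]
contact_force: [-0.1, -0.0, 0.0]
gripper_width: 0.004
```

Request:
drive_tool(commands=[{"dp":[0,0,-0.5],"roll":0},{"dp":[0,0,-2],"roll":0},{"dp":[0,0,-4],"roll":0},{"dp":[0,0,-6],"roll":0},{"dp":[0,0,-8],"roll":0},{"dp":[0,0,-10],"roll":0},{"dp":[0,0,-11.5],"roll":0},{"dp":[0,0,-12.5],"roll":0},{"dp":[0,0,-13],"roll":0},{"dp":[0,0,-13],"roll":0},{"dp":[0,0,-13],"roll":0}])

```text
time_s: 5.0
position: [538.7, -175.6, 280.4]
tool_rot: [-3.14, 0.001, 0.874]
contact_force: [-0.5, -0.5, -1.1]
gripper_width: 0.005
```

The fingers shut on nothing. I'll look before anything else.

```bash
python3 - <<'E'
from h import *
print(ctrl.grasp_offset)
s=st();im,p=snap('wrist','w3');t,q=snap('top','t3');sc,r=snap('scene','s3')
print(proj(p,(539,-175,170)),proj(p,s['position']), proj(q,s['position']))
a=cv2.resize(t[175:275,225:350],(400,320),interpolation=3);b=cv2.resize(sc[100:228,180:340],(400,320),interpolation=3)
c=cv2.resize(im,(400,300));cv2.imwrite('pics/v3.png',np.vstack([np.hstack([a,b]),np.hstack([c,c*0])])[:600,:,::-1])
E
```

```text
18.8
{'time_s': 5.0, 'qpos': [0.471, 0.417, -0.3, 1.502, 0.126, 1.244, -0.542], 'qd': [0.002, 0.013, 0.0, 0.017, -0.001, -0.002, 0.0], 'position': [538.667, -175.55, 280.442], 'tool_rot': [-3.14, 0.001, 0.874], 'contact_force': [-0.474, -0.451, -1.117], 'moment': [-0.077, 0.002, -0.012], 'gripper_width': 0.005}
[256.77311888 179.39740459] [256.74633847 218.88723436] [312.92961402 216.80862611]
```

View pics/v3.png

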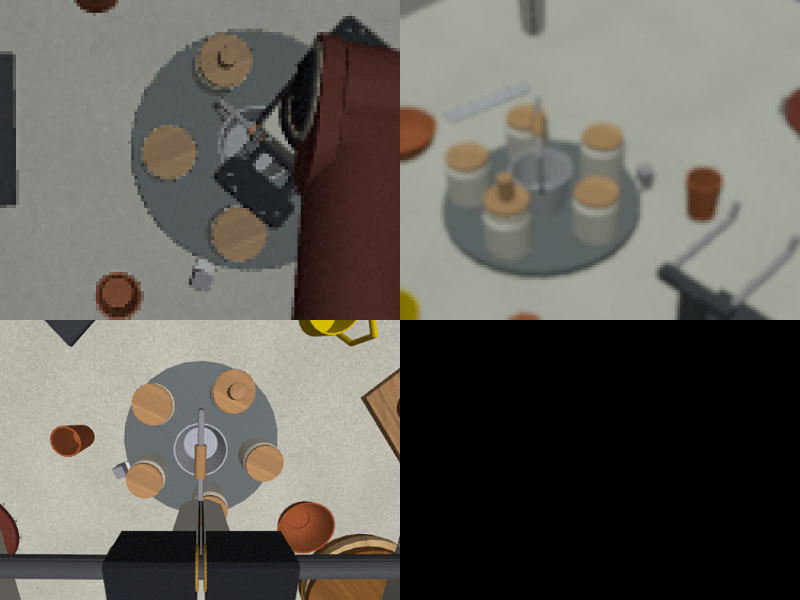

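```bash
python3 - <<'E'
from h import *
sc,r=load('s3');w,p=load('w3');w2,p2=load('w2')
P=ctrl.observe()['position']
print('tcp in scene',proj(r,P),'seen ~',180+132/2.5,100+33/2.5)
print('tcp wrist',proj(p,P))
for nm,im in(('w3',w),('w2',w2)):
    hsv=cv2.cvtColor(im,cv2.COLOR_RGB2HSV);m=cv2.inRange(hsv,(5,70,60),(22,220,255))
    n,l,t,c=cv2.connectedComponentsWithStats(m)
    for i in range(1,n):
        if 300<t[i,4]<1000:print(nm,t[i],c[i].round(1))
print(tri((p2,255.9,85.7),(p,256.5,181)))
a=cv2.resize(sc[60:160,180:300],(480,400),interpolation=3)
b=cv2.resize(w[150:300,200:312],(299,400),interpolation=3)
cv2.imwrite('pics/v4.png',np.hstack([a,b])[:,:,::-1])
E
```

```text
tcp in scene [233.8585432  123.41785533] seen ~ 232.8 113.2
tcp wrist [256.51133049 218.74586036]
w3 [249 159  15  45 619] [256.2 181.6]
w2 [248  62  17  49 740] [255.9  85.7]
w2 [ 59 287  35  60 942] [ 72.1 317.3]
w2 [436 288  20  59 386] [448.  320.1]
(array([ 538.20989731, -175.30306597,  173.85541304]), [np.float64(0.1286241453095225), np.float64(0.1286241453095505)])
```

View pics/v4.png

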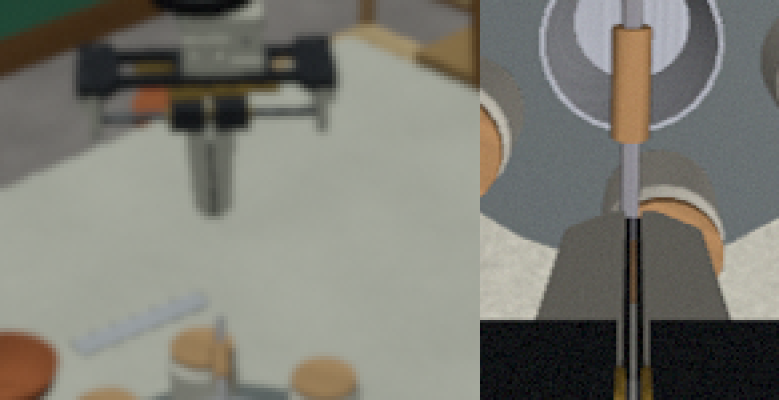

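```bash
python3 - <<'E'
from h import *
sc,r=load('s3');w,p=load('w3');t,q=load('t3')
print(tri((r,233,113.6),(p,256.5,231.5)))
for z in (280,300,320,330): print(z,proj(r,(538.7,-175.6,z)).round(1),proj(p,(538.7,-175.6,z)).round(1))
E
```

```text
(array([ 544.62250323, -169.30004755,  321.5082416 ]), [np.float64(0.6490328376637587), np.float64(0.6490328376636377)])
280 [233.8 123.4] [256.8 218.7]
300 [233.5 118. ] [256.8 230.1]
320 [233.3 112.6] [256.8 243.8]
330 [233.1 109.8] [256.7 251.9]
```

Triangulating the shut fingertips from scene and wrist gives z≈319, while the state says 280. The real tips are therefore about 39 mm above the reported TCP, which explains the miss, since they closed above the bar. The xy agrees. I'll open and go about 38 mm lower, checking from near on the way.

Request:
drive_tool(commands=[{"dp":[0,0,0],"roll":0},{"dp":[0,0,1],"roll":0},{"dp":[0,0,2],"roll":0},{"dp":[0,0,3],"roll":0},{"dp":[0,0,4],"roll":0},{"dp":[0,0,5],"roll":0},{"dp":[0,0,6],"roll":0},{"dp":[0,0,7],"roll":0},{"dp":[0,0,8],"roll":0},{"dp":[0,0,9],"roll":0},{"dp":[0,0,10],"roll":0},{"dp":[0,0,10],"roll":0}], gripper=1)

```text
time_s: 6.15
position: [537.5, -175.3, 178.6]
tool_rot: [-3.138, 0.002, 0.874]
contact_force: [-0.1, -0.5, 0.8]
gripper_width: 0.814
```

Request:
drive_tool(commands=[{"dp":[0,0,0],"roll":0},{"dp":[0,0,1],"roll":0},{"dp":[0,0,2.5],"roll":0},{"dp":[0,0,4],"roll":0},{"dp":[0,0,5],"roll":0},{"dp":[0,0,6],"roll":0},{"dp":[0,0,6.5],"roll":0},{"dp":[0,0,6.7],"roll":0},{"dp":[0,0,6.7],"roll":0},{"dp":[0,0,6.7],"roll":0}])

```text
time_s: 6.98
position: [539.6, -175.7, 114.6]
tool_rot: [3.141, -0.001, 0.874]
contact_force: [0.4, 0.3, 0.2]
gripper_width: 0.999
```

```bash
python3 - <<'E'
from h import *
s=st();im,p=snap('wrist','w5');sc,r=snap('scene','s5')
a=cv2.resize(sc[80:200,180:300],(400,400),interpolation=3);c=cv2.resize(im,(400,300))
c=cv2.copyMakeBorder(c,0,100,0,0,0);cv2.imwrite('pics/v5.png',np.hstack([a,c])[:,:,::-1])
E
```

```text
{'time_s': 6.983, 'qpos': [0.449, 0.571, -0.269, 1.745, 0.193, 0.85, -0.603], 'qd': [0.001, -0.008, -0.002, -0.005, 0.001, 0.001, -0.001], 'position': [539.63, -175.689, 114.553], 'tool_rot': [3.141, -0.001, 0.874], 'contact_force': [0.353, 0.298, 0.188], 'moment': [-0.031, -0.101, -0.024], 'gripper_width': 0.999}
```

View pics/v5.png

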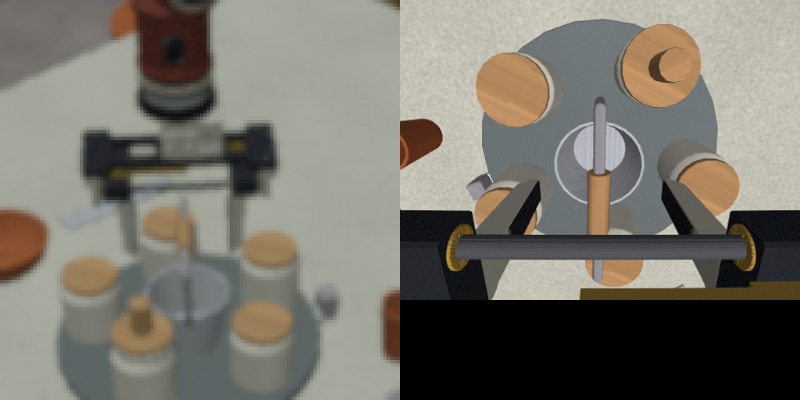

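The fingers now straddle the wooden grip. In the scene crop the tips are at (133,253) and (237,253), with the grip between them about 18 crop pixels (roughly 19 mm) higher. Closing.

Request:
drive_tool(commands=[{"dp":[0,0,0],"roll":0},{"dp":[0,0,0],"roll":0},{"dp":[0,0,0],"roll":0},{"dp":[0,0,0],"roll":0},{"dp":[0,0,0],"roll":0},{"dp":[0,0,0],"roll":0},{"dp":[0,0,0],"roll":0},{"dp":[0,0,0],"roll":0},{"dp":[0,0,0],"roll":0},{"dp":[0,0,0],"roll":0},{"dp":[0,0,0],"roll":0},{"dp":[0,0,0],"roll":0}], gripper=0, newtons=40)

```text
time_s: 8.08
position: [539.1, -175.6, 114.1]
tool_rot: [-3.141, -0.0, 0.874]
contact_force: [0.2, -0.1, -0.5]
gripper_width: 0.19
```

Request:
drive_tool(commands=[{"dp":[0,0,0],"roll":0},{"dp":[0,0,0],"roll":0},{"dp":[0,0,0],"roll":0},{"dp":[0,0,0],"roll":0}])

```text
time_s: 8.42
position: [539.0, -175.5, 114.1]
tool_rot: [-3.141, 0.0, 0.874]
contact_force: [-0.2, 0.6, 0.4]
gripper_width: 0.162
```

Request:
drive_tool(commands=[{"dp":[0,0,-0.5],"roll":0},{"dp":[0,0,-1.5],"roll":0},{"dp":[0,0,-3],"roll":0},{"dp":[0,0,-5],"roll":0},{"dp":[0,0,-7],"roll":0},{"dp":[0,0,-9],"roll":0},{"dp":[0,0,-11],"roll":0},{"dp":[0,0,-12.5],"roll":0},{"dp":[0,0,-13],"roll":0},{"dp":[0,0,-13],"roll":0}])

```text
time_s: 9.25
position: [540.1, -175.7, 246.0]
tool_rot: [3.138, -0.002, 0.874]
contact_force: [0.1, 0.0, -2.1]
gripper_width: 0.162
```

Request:
drive_tool(commands=[{"dp":[0.5,-0.9,0],"roll":-1},{"dp":[1.5,-2.6,0],"roll":-3},{"dp":[3,-5.1,0],"roll":-7},{"dp":[4.7,-8,0],"roll":-11},{"dp":[6.4,-10.9,0],"roll":-15},{"dp":[8.1,-13.8,0],"roll":-19},{"dp":[9.8,-16.7,0],"roll":-23},{"dp":[11.5,-19.6,0],"roll":-27},{"dp":[13.2,-22.5,0],"roll":-31},{"dp":[14.9,-25.4,0],"roll":-35},{"dp":[16.4,-28,0],"roll":-39},{"dp":[17.6,-30,0],"roll":-42}])

```text
time_s: 10.25
position: [418.8, 154.6, 243.1]
tool_rot: [-3.139, -0.0, 1.615]
contact_force: [0.5, 0.4, -1.5]
gripper_width: 0.163
```

Request:
drive_tool(commands=[{"dp":[0,0,0],"roll":0},{"dp":[0,0,0],"roll":0},{"dp":[0,0,0],"roll":0},{"dp":[0,0,0],"roll":0}])

```text
time_s: 10.58
position: [421.9, 150.3, 243.4]
tool_rot: [-3.14, 0.001, 1.605]
contact_force: [-0.2, -0.1, -2.0]
gripper_width: 0.161
```

```bash
python3 - <<'E'
from h import *
s=st();go((415,171.8,167),1.606)
im,p=snap('wrist','w6');sc,r=snap('scene','s6');t,q=snap('top','t6')
a=cv2.resize(sc[70:270,220:380],(320,400),interpolation=3);c=cv2.resize(im,(427,320))
c=cv2.copyMakeBorder(c,0,80,0,0,0);cv2.imwrite('pics/v6.png',np.hstack([a,c])[:,:,::-1])
E
```

```text
{'time_s': 10.583, 'qpos': [0.07, 0.277, -0.595, 1.86, 0.177, 1.059, -0.561], 'qd': [0.008, -0.001, 0.001, -0.006, -0.003, 0.001, 0.001], 'position': [421.938, 150.33, 243.398], 'tool_rot': [-3.14, 0.001, 1.605], 'contact_force': [-0.172, -0.127, -1.985], 'moment': [-0.037, -0.099, -0.028], 'gripper_width': 0.161}
dp cm [ 2.17 -0.62  7.64] roll -0.1
```

View pics/v6.png

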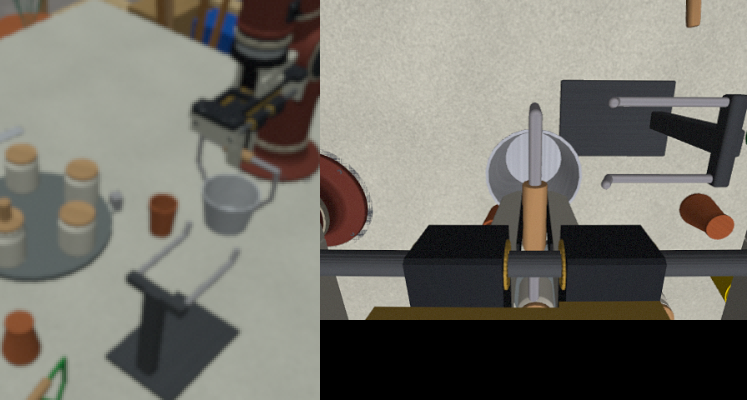

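The pail is held and clear. In the wrist view the prong tips are at about (349,123) and (340,217) in full pixels, and the prongs run level in the image. I'll cross-check the tips and the pail's handle.

```bash
python3 - <<'E'
from h import *
w,p=load('w6');s,r=load('s0');t,q=load('t0')
T=lambda u,v:(q,185+(u+.5)/4-.5,175+(v+.5)/4-.5)
S=lambda u,v:(r,190+(u+.5)/4-.5,130+(v+.5)/4-.5)
W=lambda u,v:(p,(u-320)/.834,v/.834)
for a,b,c in(((611,103),(41,222),(592,265)),((605,181),(138,219),(497,212))):
    X,e=tri(W(*a),T(*b),S(*c));print(X.round(1),np.round(e,1))
print('onz196 wrist', onz(*W(611,103),199).round(1),onz(*W(605,181),199).round(1),'far', onz(*W(724,101),181).round(1),onz(*W(714,179),181).round(1))
P=ctrl.observe()['position'];print('grip mid seen at z=P+58', onz(*W(535,215),P[2]+58).round(1),P)
print('bar far end', onz(*W(535,108),P[2]+58).round(1))
E
```

```text
[495.4 216.2 195.2] [1.3 1.5 0.4]
[498.9 133.4 194.6] [1.8 0.9 1.7]
onz196 wrist [492.9 216.3 199. ] [496.3 136.6 199. ] far [614.7 221.6 181. ] [624.9 136.1 181. ]
grip mid seen at z=P+58 [422.5 151.5 301.8] [422.23587708 150.78893043 243.82495681]
bar far end [420.1 218.8 301.8]
```

Request:
drive_tool(commands=[{"dp":[0.5,-0.2,0.5],"roll":0},{"dp":[1.2,-0.4,2],"roll":0},{"dp":[2.1,-0.7,4],"roll":0},{"dp":[2.1,-0.7,6],"roll":0},{"dp":[2.1,-0.7,7.4],"roll":0},{"dp":[2.1,-0.7,8],"roll":0},{"dp":[2.1,-0.7,8],"roll":0},{"dp":[2.1,-0.7,8],"roll":0},{"dp":[2.1,-0.7,8],"roll":0}])

```text
time_s: 11.48
position: [415.0, 173.1, 164.9]
tool_rot: [3.14, -0.001, 1.607]
contact_force: [-0.1, 0.0, -2.0]
gripper_width: 0.161
```

```bash
python3 - <<'E'
from h import *
s=st();go((534,176,164),1.61);sc,r=snap('scene','s7')
P=np.array(s['position'])
print('bar proj scene',proj(r,P+[0,0,58]),'tips',proj(r,(496,216,200)),proj(r,(499,133,200)))
hsv=cv2.cvtColor(sc,cv2.COLOR_RGB2HSV);m=cv2.inRange(hsv,(5,60,60),(22,220,255));m[:100]=0
n,l,t,c=cv2.connectedComponentsWithStats(m)
u=proj(r,P+[0,0,58])
for i in range(1,n):
    if t[i,4]>15 and np.linalg.norm(c[i]-u)<30:print(t[i],c[i].round(1))
E
```

```text
{'time_s': 11.483, 'qpos': [-0.021, 0.373, -0.572, 1.985, 0.265, 0.854, -0.701], 'qd': [0.002, -0.009, 0.001, -0.001, 0.0, -0.002, -0.001], 'position': [415.038, 173.109, 164.943], 'tool_rot': [3.14, -0.001, 1.607], 'contact_force': [-0.092, 0.041, -1.965], 'moment': [-0.057, -0.113, -0.06], 'gripper_width': 0.161}
dp cm [-0.14 11.9   0.09] roll -0.2
bar proj scene [343.03704423 169.15046552] tips [337.79374139 194.87220983] [314.35647693 181.6357633 ]
[344 167   6   7  29] [346.  170.1]
```

Request:
drive_tool(commands=[{"dp":[0,0.6,-0.5],"roll":0},{"dp":[0,1.8,-0.5],"roll":0},{"dp":[0,3.2,-0.5],"roll":0},{"dp":[0,4.6,-0.5],"roll":0},{"dp":[0,6,-0.5],"roll":0},{"dp":[0,7.4,-0.5],"roll":0},{"dp":[0,8.8,-0.5],"roll":0},{"dp":[0,10.2,-0.5],"roll":0},{"dp":[0,11.3,-0.5],"roll":0},{"dp":[0,11.9,-0.5],"roll":0},{"dp":[0,11.9,-0.5],"roll":0},{"dp":[0,11.9,-0.5],"roll":0}])

```text
time_s: 12.53
position: [533.1, 176.9, 169.3]
tool_rot: [-3.141, -0.0, 1.607]
contact_force: [0.1, 0.2, -1.7]
gripper_width: 0.161
```

```bash
python3 - <<'E'
from h import *
s=st();go((534,176,132),1.61);sc,r=snap('scene','s8');im,p=snap('wrist','w8')
a=cv2.resize(sc[80:240,240:400],(400,400),interpolation=3);c=cv2.resize(im,(400,300))
c=cv2.copyMakeBorder(c,0,100,0,0,0);cv2.imwrite('pics/v8.png',np.hstack([a,c])[:,:,::-1])
E
```

```text
{'time_s': 12.533, 'qpos': [-0.018, 0.535, -0.532, 1.689, 0.311, 1.003, -0.623], 'qd': [-0.005, -0.01, -0.008, 0.022, -0.002, 0.0, -0.002], 'position': [533.088, 176.943, 169.341], 'tool_rot': [-3.141, -0.0, 1.607], 'contact_force': [0.145, 0.19, -1.698], 'moment': [0.008, -0.069, 0.049], 'gripper_width': 0.161}
dp cm [-0.1   0.09  3.73] roll -0.2
```

View pics/v8.png

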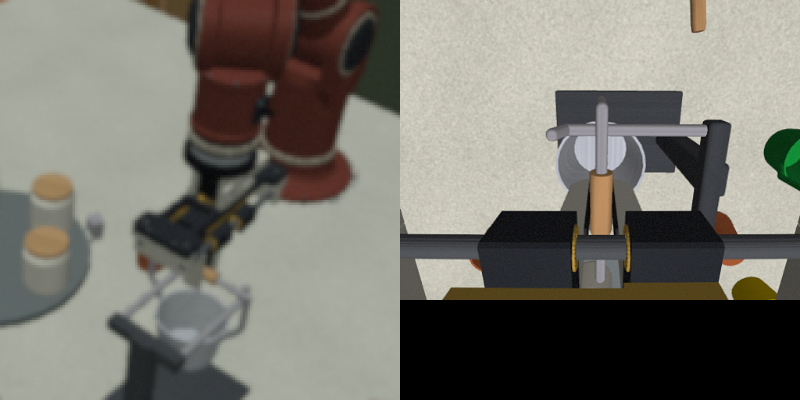

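The pail is in between the prongs. In the wrist view the handle bar (column 602) crosses over the prong (row 131), past its tip at (553,134). Lowering gently while watching the force.

Request:
drive_tool(commands=[{"dp":[0,0,0.5],"roll":0},{"dp":[0,0,1.2],"roll":0},{"dp":[0,0,1.9],"roll":0},{"dp":[0,0,2.5],"roll":0},{"dp":[0,0,2.9],"roll":0},{"dp":[0,0,3.1],"roll":0},{"dp":[0,0,3.1],"roll":0}])

```text
time_s: 13.22
position: [532.8, 176.8, 137.3]
tool_rot: [-3.14, 0.0, 1.607]
contact_force: [0.5, 0.2, -0.9]
gripper_width: 0.159
```

Request:
drive_tool(commands=[{"dp":[0,0,0.2],"roll":0},{"dp":[0,0,0.4],"roll":0},{"dp":[0,0,0.6],"roll":0},{"dp":[0,0,0.6],"roll":0}])

```text
time_s: 13.55
position: [533.6, 177.2, 133.4]
tool_rot: [3.14, -0.0, 1.607]
contact_force: [-2.1, -0.6, 4.1]
gripper_width: 0.16
```

The force has turned upward from -2 to +4 N at z≈134, so the bar rests on the prongs. Releasing.

Request:
drive_tool(commands=[{"dp":[0,0,-0.2],"roll":0},{"dp":[0,0,-0.2],"roll":0},{"dp":[0,0,-0.2],"roll":0},{"dp":[0,0,-0.2],"roll":0},{"dp":[0,0,-0.2],"roll":0},{"dp":[0,0,-0.2],"roll":0},{"dp":[0,0,-0.2],"roll":0},{"dp":[0,0,-0.2],"roll":0},{"dp":[0,0,-0.2],"roll":0},{"dp":[0,0,-0.2],"roll":0},{"dp":[0,0,-0.2],"roll":0},{"dp":[0,0,-0.2],"roll":0}], gripper=0.8)

```text
time_s: 14.55
position: [533.2, 176.9, 134.1]
tool_rot: [3.142, -0.0, 1.607]
contact_force: [-0.7, -0.3, 0.2]
gripper_width: 0.801
```

Request:
drive_tool(commands=[{"dp":[0,0,-0.5],"roll":0},{"dp":[0,0,-1.5],"roll":0},{"dp":[0,0,-3],"roll":0},{"dp":[0,0,-5],"roll":0},{"dp":[0,0,-7],"roll":0},{"dp":[0,0,-9],"roll":0},{"dp":[0,0,-11],"roll":0},{"dp":[0,0,-12],"roll":0},{"dp":[0,0,-12],"roll":0},{"dp":[0,0,-12],"roll":0}])

```text
time_s: 15.38
position: [533.1, 176.9, 254.3]
tool_rot: [3.141, -0.0, 1.607]
contact_force: [0.0, 0.2, -0.3]
gripper_width: 0.799
```

```bash
python3 - <<'E'
from h import *
s=st();go((635,-134,250),0.2);sc,r=snap('scene','s9');im,p=snap('wrist','w9')
a=cv2.resize(sc[80:240,200:400],(400,320),interpolation=3);c=cv2.resize(im,(400,300))
c=cv2.copyMakeBorder(c,0,20,0,0,0);cv2.imwrite('pics/v9.png',np.hstack([a,c])[:,:,::-1])
E
```

```text
{'time_s': 15.383, 'qpos': [0.001, 0.458, -0.561, 1.559, 0.256, 1.198, -0.57], 'qd': [-0.003, 0.025, 0.011, 0.036, 0.003, -0.003, -0.002], 'position': [533.147, 176.898, 254.331], 'tool_rot': [3.141, -0.0, 1.607], 'contact_force': [0.035, 0.186, -0.299], 'moment': [-0.068, -0.101, 0.015], 'gripper_width': 0.799}
dp cm [-31.44   9.05   0.43] roll 80.6
```

View pics/v9.png

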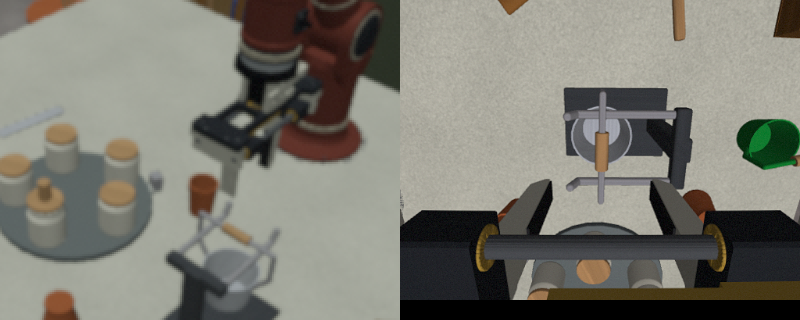

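The wrist view shows the pail hanging across both prongs, grip between them, and the fingers clear of it. All 12 picture views are now used, so further checks are numeric. Next is the knob.

Request:
drive_tool(commands=[{"dp":[-1,0.3,0],"roll":3},{"dp":[-3,0.9,0],"roll":9},{"dp":[-6,1.7,0],"roll":16},{"dp":[-9,2.6,0],"roll":23},{"dp":[-12,3.5,0],"roll":30},{"dp":[-15,4.3,0],"roll":37},{"dp":[-18,5.2,0],"roll":44},{"dp":[-20,5.8,0],"roll":51},{"dp":[-22,6.3,0],"roll":58},{"dp":[-22,6.3,0],"roll":65},{"dp":[-22,6.3,0],"roll":72},{"dp":[-22,6.3,0],"roll":80}], gripper=0.8)

```text
time_s: 16.48
position: [603.2, -41.3, 252.2]
tool_rot: [-3.141, 0.003, 0.218]
contact_force: [-0.5, -0.1, 0.2]
gripper_width: 0.8
```

Request:
drive_tool(commands=[{"dp":[0,0,0],"roll":0},{"dp":[0,0,0],"roll":0},{"dp":[0,0,0],"roll":0}])

```text
time_s: 16.73
position: [603.7, -40.4, 253.3]
tool_rot: [-3.141, 0.002, 0.228]
contact_force: [-0.8, -0.0, 0.2]
gripper_width: 0.797
```

```bash
cat > lids.py <<'E'
from h import *
def lids(im,p,lo=(5,70,60)):
    hsv=cv2.cvtColor(im,cv2.COLOR_RGB2HSV);m=cv2.inRange(hsv,lo,(22,220,255))
    n,l,t,c=cv2.connectedComponentsWithStats(m)
    for i in range(1,n):
        if t[i,4]>100:
            X=onz(p,*c[i],113)
            if np.hypot(X[0]-538.6,X[1]+176.4)<140: print(t[i],c[i].round(1),X.round(1),'r',np.hypot(X[0]-538.6,X[1]+176.4).round(1),'ang',np.arctan2(X[1]+176.4,X[0]-538.6).round(3))
E
python3 - <<'E'
from lids import *
s=st();go((635.4,-135.7,250),0.2)
im,p=snap('wrist','w10');lids(im,p)
print('knob proj',proj(p,(635.4,-135.7,161)),proj(p,(635.4,-135.7,113)),'pointer',proj(p,(384.7,-113.6,37)))
t,q=load('t0');w2,p2=load('w2')
g=cv2.cvtColor(w2,cv2.COLOR_RGB2GRAY)[115:142,132:166];print(g[::2,::2])
E
```

```text
{'time_s': 16.733, 'qpos': [0.138, 0.491, -0.177, 1.442, 0.089, 1.217, -1.391], 'qd': [0.001, -0.003, -0.003, -0.007, -0.002, 0.0, -0.009], 'position': [603.665, -40.433, 253.252], 'tool_rot': [-3.141, 0.002, 0.228], 'contact_force': [-0.791, -0.013, 0.19], 'moment': [-0.048, 0.006, 0.047], 'gripper_width': 0.797}
dp cm [ 0.93 10.    0.33] roll 1.6
[ 319  142   56   54 2359] [346.7 168.7] [ 632.6 -140.   113. ] r 100.8 ang 0.369
[ 404  187   53   49 1974] [430.4 210.8] [ 606.2 -254.8  113. ] r 103.5 ang -0.859
[ 244  213   50   47 1821] [268.5 236.2] [529.8 -72.4 113. ] r 104.4 ang 1.655
[389 287  29  61 806] [406.2 317.5] [ 454.4 -283.3  113. ] r 136.1 ang -2.238
[291 290  39  11 313] [310.1 296. ] [ 458.3 -146.3  113. ] r 85.7 ang 2.783
knob proj [356.95101797 175.55878071] [343.89183231 165.54080434] pointer [270.22567907 301.14180872]
[[170 166 161 164 169 165 171 167 172 161 174 170 172 116 121 124 124]
 [164 166 162 165 165 168 158 166 171 161 174 170 153 122 121 120 126]
 [158 162 163 170 173 169 165 171 159 105  65  79 133 119 112 118 120]
 [165 162 164 165 163 157 125 119 120 118  69  67 125 126 122 118 120]
 [164 158 167 112 114 123 128 130 128 127  69  80 126 123 122 118 119]
 [167 165 170 108 133 131 129 125 129 129 106  90 127 124 127 126 120]
 [164 157 163  92 130 132 130 127 126 126 127  79 138 128 126 126 124]
 [157 159 163 156 123 127 124 129 130 129 130 106 136 140 135 128 125]
 [162 159 166 170 129 128 131 126 129 130 130 124 129 132 135 140 131]
 [158 165 164 161 161 133 127 127 128 133 128 127 128 129 133 133 135]
 [162 162 165 162 162 132 131 131 133 125 116  97 151 132 130 127 132]
 [162 166 155 175 158 152 124 124 117 173 173 172 170 130 133 138 130]
 [164 170 155 168 173 169 161 162 170 166 166 159 161 140 134 133 133]
 [163 161 164 162 161 160 161 164 169 163 164 164 168 164 134 136 134]]
```

The lids are where they were, at the same angles, and the knob is where predicted. Moving over it and down, with the grasp at about 148 mm.

Request:
drive_tool(commands=[{"dp":[0.3,2,0],"roll":0},{"dp":[0.5,5,0.3],"roll":1},{"dp":[0.8,8,0.3],"roll":1.5},{"dp":[0.9,9.7,0.3],"roll":1.5},{"dp":[0.9,10,0.3],"roll":1.5},{"dp":[0.9,10,2],"roll":1.5},{"dp":[0.9,10,4.5],"roll":1.5},{"dp":[0.9,10,7],"roll":1.5},{"dp":[0.9,10,8],"roll":1.5},{"dp":[0.9,10,8],"roll":1.5},{"dp":[0.9,10,8],"roll":1.5}])

```text
time_s: 17.7
position: [635.4, -135.1, 174.5]
tool_rot: [-3.141, -0.0, 0.201]
contact_force: [0.0, -0.0, 0.5]
gripper_width: 0.8
```

```bash
python3 - <<'E'
from lids import *
s=st();go((635.4,-135.7,90),0.2)
im,p=snap('wrist','w11');lids(im,p)
print('knob proj',proj(p,(635.4,-135.7,161)))
w2,p2=load('w2');q=load('t0')[1];r=load('s0')[1]
T=lambda u,v:(q,185+(u+.5)/4-.5,175+(v+.5)/4-.5)
S=lambda u,v:(r,190+(u+.5)/4-.5,130+(v+.5)/4-.5)
for c in((145.5,130),(147.5,128)):
    X=onz(p2,*c,37);d=X[:2]-[538.6,-176.4];print(X.round(1),np.hypot(*d),np.arctan2(d[1],d[0]))
    print(tri((p2,*c),T(411,345),S(351,147)))
E
```

```text
{'time_s': 17.7, 'qpos': [0.262, 0.623, -0.151, 1.429, 0.098, 1.097, -1.276], 'qd': [0.003, -0.024, 0.004, -0.04, 0.001, -0.001, -0.001], 'position': [635.424, -135.103, 174.462], 'tool_rot': [-3.141, -0.0, 0.201], 'contact_force': [0.047, -0.03, 0.484], 'moment': [-0.029, -0.01, -0.003], 'gripper_width': 0.8}
dp cm [-0.01  0.06  8.45] roll 0.0
[ 224  165   70   68 3697] [258.4 198.6] [ 631.2 -137.5  113. ] r 100.5 ang 0.398
[ 345  216   61   59 2277] [378.7 241.6] [ 611.8 -259.   113. ] r 110.3 ang -0.846
[178 259  28  42 735] [193.5 283.5] [530.7 -91.7 113. ] r 85.0 ang 1.664
[389 287  29  61 690] [406.5 317.1] [ 534.4 -315.3  113. ] r 139.0 ang -1.601
[ 188  332  324   52 7748] [340.6 367.2] [ 456.7 -266.3  113. ] r 121.6 ang -2.31
knob proj [257.5164368  212.59762446]
[ 375.1 -117.7   37. ] 173.69114305559444 2.796676685927269
(array([ 381.32671516, -116.30012871,   44.30406895]), [np.float64(4.365345078241408), np.float64(4.021039159824676), np.float64(0.5850588618301852)])
[ 379.5 -117.4   37. ] 169.68277502771576 2.786659265880559
(array([ 382.83648051, -116.01386087,   44.19619255]), [np.float64(2.6715642255932943), np.float64(2.651350289937348), np.float64(1.1361669372580414)])
```

Request:
drive_tool(commands=[{"dp":[0,0.1,1],"roll":0},{"dp":[0,0.1,3],"roll":0},{"dp":[0,0.1,5],"roll":0},{"dp":[0,0.1,7],"roll":0},{"dp":[0,0.1,8],"roll":0},{"dp":[0,0.1,8.4],"roll":0},{"dp":[0,0.1,8.4],"roll":0}])

```text
time_s: 18.33
position: [635.4, -137.0, 89.7]
tool_rot: [-3.141, 0.0, 0.199]
contact_force: [0.2, 0.1, 0.3]
gripper_width: 0.803
```

Request:
drive_tool(commands=[{"dp":[0,0,0],"roll":0},{"dp":[0,0,0],"roll":0},{"dp":[0,0,0],"roll":0},{"dp":[0,0,0],"roll":0},{"dp":[0,0,0],"roll":0},{"dp":[0,0,0],"roll":0},{"dp":[0,0,0],"roll":0},{"dp":[0,0,0],"roll":0},{"dp":[0,0,0],"roll":0},{"dp":[0,0,0],"roll":0},{"dp":[0,0,0],"roll":0},{"dp":[0,0,0],"roll":0}], gripper=0, newtons=12)

```text
time_s: 19.33
position: [635.4, -136.8, 90.1]
tool_rot: [-3.141, -0.0, 0.199]
contact_force: [-0.5, 1.0, 0.8]
gripper_width: 0.234
```

```bash
python3 - <<'E'
from h import *
s=st();P=np.array(s['position']);y=s['tool_rot'][2]
A=np.array([538.6,-176.4]);d=P[:2]-A;R=np.hypot(*d);a0=np.arctan2(d[1],d[0]);print(R,a0)
a1=2.775;N=32;pose=[(A[0]+105*np.cos(a),A[1]+105*np.sin(a),a-a0) for a in np.linspace(a0,a1,N+1)]
base=(P[0],P[1],0)
for k in range(0,N,8):
    c,n=np.cos(y+base[2]),np.sin(y+base[2])
    rows=[]
    for j in range(k+1,k+9):
        dx,dy=pose[j][0]-base[0],pose[j][1]-base[1]
        rows.append([round((dx*c+dy*n)/10,1),round((dx*n-dy*c)/10,1),round(-np.degrees(pose[j][2]-base[2]),1)])
    print(rows);base=pose[k+8]
E
```

```text
{'time_s': 19.333, 'qpos': [0.26, 0.706, -0.142, 1.525, 0.115, 0.918, -1.29], 'qd': [-0.0, -0.001, 0.003, -0.001, -0.001, 0.001, -0.003], 'position': [635.44, -136.796, 90.083], 'tool_rot': [-3.141, -0.0, 0.199], 'contact_force': [-0.456, 1.0, 0.759], 'moment': [0.161, 0.014, -0.024], 'gripper_width': 0.234}
104.6257060531865 0.3882125367129352
[[np.float64(-0.1), np.float64(-0.8), np.float64(-4.3)], [np.float64(-0.4), np.float64(-1.5), np.float64(-8.5)], [np.float64(-0.7), np.float64(-2.2), np.float64(-12.8)], [np.float64(-1.0), np.float64(-3.0), np.float64(-17.1)], [np.float64(-1.4), np.float64(-3.6), np.float64(-21.4)], [np.float64(-1.8), np.float64(-4.3), np.float64(-25.6)], [np.float64(-2.3), np.float64(-4.9), np.float64(-29.9)], [np.float64(-2.9), np.float64(-5.5), np.float64(-34.2)]]
[[np.float64(-0.2), np.float64(-0.8), np.float64(-4.3)], [np.float64(-0.4), np.float64(-1.5), np.float64(-8.5)], [np.float64(-0.7), np.float64(-2.2), np.float64(-12.8)], [np.float64(-1.0), np.float64(-2.9), np.float64(-17.1)], [np.float64(-1.4), np.float64(-3.6), np.float64(-21.4)], [np.float64(-1
[... 366 characters left out ...]
.float64(-17.1)], [np.float64(-1.4), np.float64(-3.6), np.float64(-21.4)], [np.float64(-1.9), np.float64(-4.3), np.float64(-25.6)], [np.float64(-2.4), np.float64(-4.9), np.float64(-29.9)], [np.float64(-2.9), np.float64(-5.5), np.float64(-34.2)]]
[[np.float64(-0.2), np.float64(-0.8), np.float64(-4.3)], [np.float64(-0.4), np.float64(-1.5), np.float64(-8.5)], [np.float64(-0.7), np.float64(-2.2), np.float64(-12.8)], [np.float64(-1.0), np.float64(-2.9), np.float64(-17.1)], [np.float64(-1.4), np.float64(-3.6), np.float64(-21.4)], [np.float64(-1.9), np.float64(-4.3), np.float64(-25.6)], [np.float64(-2.4), np.float64(-4.9), np.float64(-29.9)], [np.float64(-2.9), np.float64(-5.5), np.float64(-34.2)]]
```

The opening is 0.234 (21.8 mm), which fits the 22 mm knob. Leading it round in quarter steps.

Request:
drive_tool(commands=[{"dp":[-0.1,-0.8,0],"roll":-4.3},{"dp":[-0.4,-1.5,0],"roll":-8.5},{"dp":[-0.7,-2.2,0],"roll":-12.8},{"dp":[-1.0,-3.0,0],"roll":-17.1},{"dp":[-1.4,-3.6,0],"roll":-21.4},{"dp":[-1.8,-4.3,0],"roll":-25.6},{"dp":[-2.3,-4.9,0],"roll":-29.9},{"dp":[-2.9,-5.5,0],"roll":-34.2},{"dp":[-2.9,-5.5,0],"roll":-34.2}], newtons=20)

```text
time_s: 20.08
position: [594.1, -87.7, 90.0]
tool_rot: [-3.139, 0.002, 0.8]
contact_force: [-0.2, 0.0, -0.3]
gripper_width: 0.228
```

Request:
drive_tool(commands=[{"dp":[-0.2,-0.8,0],"roll":-4.3},{"dp":[-0.4,-1.5,0],"roll":-8.5},{"dp":[-0.7,-2.2,0],"roll":-12.8},{"dp":[-1.0,-2.9,0],"roll":-17.1},{"dp":[-1.4,-3.6,0],"roll":-21.4},{"dp":[-1.9,-4.3,0],"roll":-25.6},{"dp":[-2.4,-4.9,0],"roll":-29.9},{"dp":[-2.9,-5.5,0],"roll":-34.2},{"dp":[-2.9,-5.5,0],"roll":-34.2}])

```text
time_s: 20.83
position: [534.6, -70.9, 89.9]
tool_rot: [-3.139, 0.0, 1.393]
contact_force: [-2.3, 1.1, -1.9]
gripper_width: 0.229
```

```bash
python3 - <<'E'
from h import *
s=st();P=np.array(s['position']);d=P[:2]-[538.6,-176.4];print(np.hypot(*d),np.arctan2(d[1],d[0]),'want',(0.388+2.775)/2)
E
```

```text
{'time_s': 20.833, 'qpos': [0.406, 0.598, -0.483, 1.84, 0.374, 0.797, -0.45], 'qd': [-0.016, 0.01, 0.018, -0.035, -0.01, -0.029, -0.074], 'position': [534.599, -70.927, 89.942], 'tool_rot': [-3.139, 0.0, 1.393], 'contact_force': [-2.285, 1.089, -1.86], 'moment': [0.224, -0.081, 0.13], 'gripper_width': 0.229}
105.54920586260972 1.6087142661635225 want 1.5815
```

Tracking well, with low forces. Continuing.

Request:
drive_tool(commands=[{"dp":[-0.2,-0.8,0],"roll":-4.3},{"dp":[-0.4,-1.5,0],"roll":-8.5},{"dp":[-0.7,-2.2,0],"roll":-12.8},{"dp":[-1.0,-2.9,0],"roll":-17.1},{"dp":[-1.4,-3.6,0],"roll":-21.4},{"dp":[-1.9,-4.3,0],"roll":-25.6},{"dp":[-2.4,-4.9,0],"roll":-29.9},{"dp":[-2.9,-5.5,0],"roll":-34.2},{"dp":[-2.9,-5.5,0],"roll":-34.2}])

```text
time_s: 21.58
position: [475.2, -90.7, 89.9]
tool_rot: [-3.138, -0.001, 1.988]
contact_force: [-3.8, 2.0, 0.5]
gripper_width: 0.235
```

Request:
drive_tool(commands=[{"dp":[0,0,0],"roll":0},{"dp":[0,0,0],"roll":0}])

```text
time_s: 21.75
position: [476.8, -89.7, 89.9]
tool_rot: [-3.14, -0.001, 1.986]
contact_force: [-3.8, 1.9, 1.7]
gripper_width: 0.237
```

```bash
python3 - <<'E'
from lids import *
s=st();P=np.array(s['position']);d=P[:2]-[538.6,-176.4];print(np.hypot(*d),np.arctan2(d[1],d[0]))
go((538.6+105*np.cos(2.775),-176.4+105*np.sin(2.775),90),s['tool_rot'][2]+.597)
im,p=snap('wrist','w12');lids(im,p)
for a in(2.755,2.775,2.795):print(proj(p,(538.6+171*np.cos(a),-176.4+171*np.sin(a),37)).round(1))
g=cv2.cvtColor(im,cv2.COLOR_RGB2GRAY);u,v=proj(p,(380,-115,37)).astype(int)
if 25<u<487 and 25<v<359: print(u,v);print(g[v-24:v+25:4,u-24:u+25:4])
E
```

```text
{'time_s': 21.75, 'qpos': [0.588, 0.566, -0.663, 1.983, 0.498, 0.76, 0.045], 'qd': [-0.004, 0.001, 0.003, -0.002, 0.005, 0.005, 0.009], 'position': [476.846, -89.666, 89.909], 'tool_rot': [-3.14, -0.001, 1.986], 'contact_force': [-3.759, 1.868, 1.715], 'moment': [0.384, 0.567, -0.09], 'gripper_width': 0.237}
106.47226626527062 2.1895206011068415
dp cm [-3.03 -5.3  -0.01] roll -34.2
[ 207  191  100  101 5384] [256.9 234. ] [477.3 -90.9 113. ] r 105.2 ang 2.192
[ 390  260   69   40 1815] [427.8 279.9] [598.  -75.2 113. ] r 117.3 ang 1.04
[206 288  12  60 403] [210.  318.2] [ 473.2 -164.1  113. ] r 66.5 ang 2.956
[297 288  12  60 398] [303.8 317.9] [ 534. -137.  113.] r 39.7 ang 1.686
[  69  361  366   23 6044] [266.8 374.4] [ 531.4 -194.7  113. ] r 19.7 ang -1.947
[144.7 176. ]
[142.2 178.7]
[139.8 181.4]
143 179
[[184 197 186 190 186 195 189 187 187 192 193 192 191]
 [182 202 179 193 189 185 168  65  75  87 198 182 192]
 [178 180 184 182 180 115  72  74  73  70  77 191 193]
 [187 193 185 193 128 151 132  69  72  73  67  66 197]
 [184 191 198 132 150 150 145 133  77  71  76  90  99]
 [188 194 133 149 144 151 144 141 136  85  66 193 199]
 [186 187 147 148 150 150 147 150 148 124 160 218 213]
 [194 174 136 152 149 147 149 144 136 114 218 219 219]
 [186 197 189 151 149 145 151 146 118 216 220 218 216]
 [190 184 189 185 170 149 150 150 193 216 218 218 219]
 [191 191 185 181 184 186 194 188 185 193 219 223 105]
 [182 190 192 190 185 192 181 184 191 184 173 107 114]
 [189 192 185 185 188 195 197 189 184 177 108 110 111]]
```

The top face of the pointer shows clearly here (grey about 145–152). I'll locate it by mask.

```bash
python3 - <<'E'
from h import *
im,p=load('w12');g=cv2.medianBlur(cv2.cvtColor(im,cv2.COLOR_RGB2GRAY),3)
m=cv2.inRange(g,128,160);m[:150]=0;m[210:]=0;m[:,:118]=0;m[:,168:]=0
m=cv2.morphologyEx(m,cv2.MORPH_OPEN,np.ones((5,5)))
n,l,t,c=cv2.connectedComponentsWithStats(m);i=1+np.argmax(t[1:,4]);print(t[i],c[i])
cn=cv2.findContours((l==i).astype(np.uint8),0,1)[0][0];box=cv2.boxPoints(cv2.minAreaRect(cn))
W=np.array([onz(p,*b,37) for b in box]);print(W.round(1),[np.linalg.norm(W[k]-W[k-1]).round(1) for k in range(4)])
X=onz(p,*c[i],37);d=X[:2]-[538.6,-176.4];print(X,np.hypot(*d),np.arctan2(d[1],d[0]))
# pointer from the white bar/carousel yaw: edges of face
e=W[1]-W[0];f=W[2]-W[1];print('edge yaw',[np.arctan2(v[1],v[0])for v in(e,f)])
E
```

```text
[125 165  29  30 568] [139.17605634 179.17429577]
[[ 362.8 -122.8   37. ]
 [ 370.6 -102.1   37. ]
 [ 391.2 -109.9   37. ]
 [ 383.7 -131.1   37. ]] [np.float64(22.5), np.float64(22.1), np.float64(22.1), np.float64(22.5)]
[ 376.67285656 -116.62032259   37.        ] 172.609413454971 2.787937368027274
edge yaw [np.float64(1.2090811183126624), np.float64(-0.3608624197779824)]
```

The pointer lies at 2.788 rad from the axis (2.781 from its edges; face 22×22 mm, 172 mm out, as it should be). Doing the last quarter to about 2.786, slowing at the end.

Request:
drive_tool(commands=[{"dp":[-0.2,-0.8,0],"roll":-4.3},{"dp":[-0.4,-1.5,0],"roll":-8.5},{"dp":[-0.7,-2.2,0],"roll":-12.8},{"dp":[-1.0,-2.9,0],"roll":-17.1},{"dp":[-1.4,-3.6,0],"roll":-21.4},{"dp":[-1.9,-4.3,0],"roll":-25.6},{"dp":[-2.4,-4.9,0],"roll":-29.9},{"dp":[-2.8,-5.3,0],"roll":-33},{"dp":[-3.0,-5.6,0],"roll":-34.8},{"dp":[-3.0,-5.6,0],"roll":-34.8},{"dp":[-3.0,-5.6,0],"roll":-34.8},{"dp":[-3.0,-5.6,0],"roll":-34.8}])

```text
time_s: 22.8
position: [437.6, -140.1, 89.9]
tool_rot: [-3.14, -0.001, 2.596]
contact_force: [-4.6, 0.9, 1.7]
gripper_width: 0.229
```

```bash
python3 - <<'E'
from lids import *
s=st();P=np.array(s['position']);F=np.array([538.6+105*np.cos(2.786),-176.4+105*np.sin(2.786)]);print(F,'err tcp',P[:2]-F)
go((*F,90),s['tool_rot'][2])
im,p=snap('wrist','w13');lids(im,p)
t,q=snap('top','t13');print('top');lids(t,q,(5,70,90))
sc,r=snap('scene','s13');print('scene knobs, pail');
u=proj(r,(*F,143));print(u)
hsv=cv2.cvtColor(sc,cv2.COLOR_RGB2HSV);m=cv2.inRange(hsv,(5,60,60),(22,220,255));m[:100]=0
n,l,tt,c=cv2.connectedComponentsWithStats(m)
for i in range(1,n):
    if tt[i,4]>10: print(tt[i],c[i].round(1),onz(r,*c[i],113).round(0),onz(r,*c[i],190).round(0))
E
```

```text
{'time_s': 22.8, 'qpos': [0.832, 0.586, -0.848, 2.046, 0.626, 0.788, 0.628], 'qd': [-0.002, -0.001, 0.002, 0.001, 0.002, 0.002, 0.002], 'position': [437.604, -140.121, 89.89], 'tool_rot': [-3.14, -0.001, 2.596], 'contact_force': [-4.565, 0.886, 1.739], 'moment': [0.388, 0.762, -0.02], 'gripper_width': 0.229}
[ 440.16876603 -139.84466961] err tcp [-2.56469155 -0.27662509]
dp cm [-0.2   0.16 -0.01] roll -0.0
[ 207  191  100  100 5445] [256.8 233.2] [ 438.1 -140.6  113. ] r 106.6 ang 2.799
[ 388  259   72   41 1914] [428.  279.3] [528.1 -58.7 113. ] r 118.1 ang 1.659
[206 288  12  60 399] [210.1 318.2] [ 477.2 -203.2  113. ] r 67.0 ang -2.73
[297 288  12  60 414] [303.7 318.2] [ 511.7 -146.4  113. ] r 40.3 ang 2.302
[  70  361  365   23 5417] [265.8 374.4] [ 542.  -195.8  113. ] r 19.7 ang -1.397
top
[290 185  17  16 202] [298.  192.5] [ 639.5 -148.7  113. ] r 104.6 ang 0.268
[322 197  16  16 202] [329.1 204.3] [ 595.9 -263.8  113. ] r 104.5 ang -0.991
[270 211  16  16 204] [277.3 218.4] [543.3 -71.7 113. ] r 104.8 ang 1.526
[322 230  15  16 146] [330.  236.6] [ 476.7 -264.8  113. ] r 1
[... 827 characters left out ...]
15  21 237] [300.7 176. ] [426.  29. 113.] [499.  81. 190.]
[247 172  18  13 188] [255.6 178.1] [543. -72. 113.] [605. -10. 190.]
[210 175  19  13 198] [218.9 180.8] [ 640. -148.  113.] [692. -80. 190.]
[311 192  14  10  64] [317.6 196.3] [464. 131. 113.] [533. 173. 190.]
[166 202   7  13  54] [168.8 208. ] [ 831. -162.  113.] [865. -91. 190.]
[221 225  19  28 423] [229.7 239. ] [780.  61. 113.] [818. 110. 190.]
[387 241  15  22 195] [392.9 248.8] [481. 409. 113.] [549. 424. 190.]
[233 259  12  15  81] [238.8 265.9] [823. 146. 113.] [858. 187. 190.]
[324 289  33  22 218] [339.8 299.5] [714. 394. 113.] [759. 411. 190.]
[ 254  328   99   56 3082] [296.1 364. ] [906. 416. 113.] [933. 431. 190.]
```

The other lids put the knob at 2.781 rad against the pointer's 2.786, an error of under 1 mm. The pail's grip, seen from the scene camera, is at (533,173) at height 190. I'll hold briefly, then hand in.

Request:
drive_tool(commands=[{"dp":[0,0,0],"roll":0},{"dp":[0,0,0],"roll":0},{"dp":[0,0,0],"roll":0},{"dp":[0,0,0],"roll":0},{"dp":[0,0,0],"roll":0},{"dp":[0,0,0],"roll":0}])

```text
time_s: 23.45
position: [437.6, -140.1, 89.9]
tool_rot: [-3.14, -0.001, 2.596]
contact_force: [-5.4, 0.8, 2.7]
gripper_width: 0.233
```

```bash
python3 -c "
from h import *
st();print(ctrl.job_done())"
```

```text
{'time_s': 23.45, 'qpos': [0.832, 0.586, -0.847, 2.046, 0.626, 0.788, 0.628], 'qd': [0.0, -0.0, 0.001, 0.001, 0.001, 0.0, 0.0], 'position': [437.605, -140.141, 89.892], 'tool_rot': [-3.14, -0.001, 2.596], 'contact_force': [-5.41, 0.811, 2.658], 'moment': [0.415, 0.759, 0.066], 'gripper_width': 0.233}
the job is handed in; nothing more can be done
None
```

The pail hangs on both prongs and is let go. The knobbed jar is at the pointer, and the gripper still holds its knob. I handed the job in at 23.5 s; no verdict was reported.

**Last checks**
- **Jar:** the other lids put the knob at 2.781 rad against the pointer's measured 2.786 rad, under 1 mm off. The arm was still, the gripper opening was 21.7 mm on the 22 mm knob, and the commanded grip was 20 N.
- **Pail:** its handle grip measured (533, 173) mm, taking its height as 190, close to my estimate of the seat at (534, 176). A picture taken after letting go showed the bar across both prongs and the fingers clear of it.

**What failed or disagreed**
- **First grasp missed:** it closed on nothing above the handle. The cameras showed the real fingertips about 39 mm above the reported TCP height, so I worked with that offset from then on, and the second grasp and the later contacts fitted it.
- **Side force on the knob:** about 5 N remained at the end, and I left it.
- **Bystanders:** I did not measure them again at the end. No unexpected contact force showed up during the moves.

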